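# Make up two nest-box fitting kits

## Task

Make up the fitting kits for two nest boxes from the loose stock between the trays: the three-compartment tray is for the hornet box and gets the slotted entrance block, the large vent and one toggle latch; the two-compartment tray is for the tit box and gets the round-hole entrance block and the other toggle latch. Lay each part flat inside its own compartment (a block in the wide compartment nearest the robot, a latch in the narrowest one at the far end, the vent in the middle one), long parts lengthwise in it. The small vent, the screw jar and the tape measure are not wanted: leave them, and the trays, where they are.

Things in the scene. Friction and masses are not known exactly. Their poses are not given: they have to be found in the camera images.
- slot_block: Loose block of pale wood, 90 (its x) x 50 (its y) x 34 mm high, lying flat, with a long straight slot (60 mm along x by 16 mm) running straight down through its middle, open to above. Weighs about 90 g; grip it across the 50 mm width. Origin: centre of the underside, z up. It looks the same turned by half a turn.
- hole_block: Loose block of pale wood, 90 (its x) x 50 (its y) x 34 mm high, lying flat, with one round hole (32 mm diameter) running straight down through its middle, open to above. Weighs about 90 g; grip it across the 50 mm width. Origin: centre of the underside, z up. It looks the same turned by half a turn.
- latch_1: Loose steel toggle latch (over-centre catch) on its base plate, 76 (its x) x 30 (its y) x 3 mm; on it a lever body 50 mm long (x), 24 mm wide (y), its top 30 mm above the underside. Wire bail to 45 mm from the middle at +x, lever lip to 46 mm at -x. About 110 g; grip across the 24 mm body. Origin: centre of the underside, z up. The two latches are identical: either fits either kit.
- latch_2: Loose steel toggle latch (over-centre catch) on its base plate, 76 (its x) x 30 (its y) x 3 mm; on it a lever body 50 mm long (x), 24 mm wide (y), its top 30 mm above the underside. Wire bail to 45 mm from the middle at +x, lever lip to 46 mm at -x. About 110 g; grip across the 24 mm body. Origin: centre of the underside, z up. The two latches are identical: either fits either kit.
- large_vent: Loose round aluminium push-in vent standing on its flange, sleeve up, with mesh seen down the sleeve: flange 72 mm diameter and 3 mm thick, upright sleeve 54 mm outside diameter, top edge 36 mm above the underside. Weighs about 60 g. Origin: centre of the underside, z up; its yaw does not matter. The larger of the two vents.
- small_vent: Loose round aluminium push-in vent standing on its flange, sleeve up, with mesh seen down the sleeve: flange 52 mm diameter and 3 mm thick, upright sleeve 36 mm outside diameter, top edge 36 mm above the underside. Weighs about 40 g. Origin: centre of the underside, z up; its yaw does not matter. The smaller of the two vents; not wanted.
- screw_jar: Clear round jar of brass screws with a dark lid, 60 mm diameter, 58 mm high, loose. Origin: centre of the underside. Not wanted.
- tape_measure: Black and grey tape measure standing upright, case 60 (its x) x 40 (its y) x 58 mm high, loose, its steel end hook reaching to 45 mm from the middle at -x. Origin: centre of the underside. Not wanted.
- tray_three: Loose plywood tray, 260 (x) x 132 (y) x 17 mm high, 0.9 kg; floor 5 mm thick; walls and dividers 8 mm thick, 12 mm above the floor. Three compartments in a row along x, each 116 mm along y, centred on y = 0: block's, 74 mm wide, x = -85 mm; vent's, 100 mm, x = +10 mm; latch's, 54 mm, x = +95 mm. Origin: centre of the underside, z up; x points away from the robot (+-15 deg).
- tray_two: Loose plywood tray, 152 (x) x 132 (y) x 17 mm high, 0.7 kg; floor 5 mm thick; walls and dividers 8 mm thick, 12 mm above the floor. Two compartments in a row along x, each 116 mm along y, centred on y = 0: block's, 74 mm wide, x = -31 mm; latch's, 54 mm, x = +41 mm. Origin: centre of the underside, z up; x points away from the robot (+-15 deg).
Things that resemble listed ones, but are neither listed nor needed, are in the scene too. What is shaped like the slot_block but green or red is not meant.

How it is judged:
At the end, for the whole second after the job is handed in: Each part flat (3 mm, 0.08 rad) in its own compartment of the right tray, its middle off the compartment's by under 15 mm across (vent 17), lengthwise 16 (block), 22 (latch), 25 (vent); released, at rest; small vent, jar and tape measure moved under 30 mm, trays under 50 mm (x of slot_block in the frame of tray_three between -0.1 and -0.07 m and y of slot_block in the frame of tray_three between -0.016 and 0.016 m and z of each of slot_block, large_vent in the frame of tray_three below 0.008 m and angle between each of slot_block, large_vent, hole_block's own z axis and vertical below 0.08 rad and x of large_vent in the frame of tray_three between -0.007 and 0.027 m and y of large_vent in the frame of tray_three between -0.025 and 0.025 m and x of hole_block in the frame of tray_two between -0.046 and -0.016 m and y of hole_block in the frame of tray_two between -0.016 and 0.016 m and z of hole_block in the frame of tray_two below 0.008 m and (((x of latch_1 in the frame of tray_three between 0.08 and 0.11 m and y of latch_1 in the frame of tray_three between -0.022 and 0.022 m and z of latch_1 in the frame of tray_three below 0.008 m and angle between latch_1's own z axis and vertical below 0.08 rad) and (x of latch_2 in the frame of tray_two between 0.026 and 0.056 m and y of latch_2 in the frame of tray_two between -0.022 and 0.022 m and z of latch_2 in the frame of tray_two below 0.008 m and angle between latch_2's own z axis and vertical below 0.08 rad)) or ((x of latch_2 in the frame of tray_three between 0.08 and 0.11 m and y of latch_2 in the frame of tray_three between -0.022 and 0.022 m and z of latch_2 in the frame of tray_three below 0.008 m and angle between latch_2's own z axis and vertical below 0.08 rad) and (x of latch_1 in the frame of tray_two between 0.026 and 0.056 m and y of latch_1 in the frame of tray_two between -0.022 and 0.022 m and z of latch_1 in the frame of tray_two below 0.008 m and angle between latch_1's own z axis and vertical below 0.08 rad))) and linear speed of each of slot_block, hole_block, latch_1, latch_2, large_vent, tray_three, tray_two below 0.02 m/s and angular speed of each of slot_block, hole_block, latch_1, latch_2, large_vent, tray_three, tray_two below 0.2 rad/s and distance of each of small_vent, screw_jar, tape_measure from where it was at the start of the episode below 0.03 m and distance of each of tray_three, tray_two from where it was at the start of the episode below 0.05 m); the robot touches nothing.
It fails at once if the small vent is moved more than 30 mm (distance of small_vent from where it was at the start of the episode above 0.03 m).
It fails at once if the screw jar is moved more than 30 mm (distance of screw_jar from where it was at the start of the episode above 0.03 m).
It fails at once if the tape measure is moved more than 30 mm (distance of tape_measure from where it was at the start of the episode above 0.03 m).
It fails at once if the three-compartment tray is moved more than 50 mm (distance of tray_three from where it was at the start of the episode above 0.05 m).
It fails at once if the two-compartment tray is moved more than 50 mm (distance of tray_two from where it was at the start of the episode above 0.05 m).
It also fails if it takes over 112 s, if anything falls off the work surface, if the arm or the gripper's body presses on something with over 40 N, if the wrist force passes 120 N, or if a joint passes its speed limit or range.

## Robot

A 6-joint arm with a two-finger parallel gripper is mounted at the origin on the work surface. World frame = base frame: x ahead of the robot, y to its left, z up, the work surface at z = 0. Lengths are in m, angles in rad, forces in N, time in s.
With the tool pointing down it reaches from about 0.3 to 0.775 m from the base axis. Payload 14.6 kg.
Tool frame: the origin (TCP) lies at the very end of the fingers, on their centre line; the grasp point (between the pads) lies 19 mm behind it; z points along the fingers, y is the line along which they close (so a half turn about z gives the same grasp; the last joint's range is limited). The gripper opens to 94 mm and grips with 3 to 60 N. Pads are 16 mm wide; open, the fingers measure 119 mm over their backs; the gripper's body (75 mm by 177 mm) begins 78 mm behind the grasp point.
Start: joints at [1.204, 0.3, 1.521, -0, 1.321, -0.067], TCP at [0.162, 0.525, 0.205] pointing down, gripper open.
Joint ranges: [-3.03, 3.03], [-0.79, 2.21], [0.23, 2.52], [-1.04, 4.18], [0, 3.07], [-2.55, 2.55]. Speed limits (rad/s): [2.22, 2.22, 2.57, 3.14, 3.14, 3.14].

## Interface

Orientations are given as [roll, pitch, yaw] about the fixed x, y, z axes, in that order (R = Rz(yaw) Ry(pitch) Rx(roll)).
In Python, from station import ctrl, cams gives the robot as it stands. The module is installed in compiled form; this text tells all that it offers.
- The arm moves only by the tool arm_command, never from a script. Its argument "plan" is a list that holds one entry, the list of rows, each a list of 7 numbers: the shift along the tool's x, y, z in fractions of the full range, 1 being 1000 mm, then the turn, a rotation vector about the tool's x, y, z in shares of pi rad (1.0 is pi rad), then the closure, from -1 (fully open) to 1 (shut). A call has 1 to 12 rows; each row is the pose to reach, as a shift and turn from the pose commanded when the call began, along the tool's axes at that moment; what a row does not reach only later rows make up. A row lasts 1/10 s, in which the tool goes at most 50 mm and 8.59 degrees, less where a joint would pass 70% of its speed; a pose out of reach is approached as far as the arm can. A shift or turn number past 1, either way, is cut back to 1. A call with a gripper value outside its range is refused whole. The fingers move at their own pace and stop on an object; "squeeze" is the grip in N (left out, the last holds). Time passes only in rows, so rows that repeat a pose let the fingers close. It gives the time, the measured TCP pose, the force, the opening and the grip force at its end, in the units of the state.
- ctrl.get_obs(): the state, without advancing time (a new reading comes with each control period).
- cams.camera(name): name is "side" or "top" or "wrist"; returns (picture, depth): 420x560x3 uint8, blue, green, red; 420x560 float32, m along the optical axis (not along the pixel's ray), 0 where there is no reading.
- cams.camera_info(name): a dict with "fx", "fy", "cx", "cy" (pixels), "world_to_cam" (4x4, takes a point from world to camera coordinates). Camera axes: x right, y down, z forward; pixel columns grow to the right and rows downward; lengths in m; the calibration is good to about 2 mm. A picture is of the moment at which its call begins: read the wrist's pose just before it. camera_info takes no time and is no camera call; for the wrist camera it gives the pose at the moment of the call.
- ctrl.hand_in(): hands the job in; it is judged then, once.
The state is a dict: "time_s": time; "qpos": joint angles; "joint_vel": joint speeds; "tau": joint torques, N m; "ee_pos": TCP position; "eef_rot": TCP orientation; "force": force on the tool from outside, world axes, zero at the start; "moment": the same for the moment, N m; "grip_width": finger opening in m; "grip_force": force on a finger pad.
Only numpy, scipy, OpenCV 4.12 (cv2) and the standard library are available. Lean on these libraries where they do the work, as an engineer would, in place of code of your own. Each camera call takes 0.05 s, during which the arm holds its last target. There are 200 camera calls.

## Working session

There is one attempt and no reset: what is moved stays moved. The work goes in short steps, Python scripts to look and compute and a tool call to move; the robot and the scene stay as the last step left them, time stands still between calls to the robot, and variables do not carry over. Pictures are saved under pics/ and viewed, at most 14 in all, crops included, and the job is handed in when it is done.

Besides the shell and the picture viewer there is one more tool, called after "Request:" in YAML: its name, and indented under it one key for each argument. arm_command: Moves the arm, as the interface text tells. Its arguments: {"type":"object","properties":{"plan":{"type":"array"},"squeeze":{"type":"number"}},"required":["plan"]}

```bash
mkdir -p pics; cat > h.py <<'E'
import numpy as np,cv2
from station import ctrl,cams
def grab(n):
    i=cams.camera_info(n); p,d=cams.camera(n); np.savez(f'{n}.npz',p=p,d=d,K=[i['fx'],i['fy'],i['cx'],i['cy']],T=np.array(i['world_to_cam'])); return p,d,i
def load(n):
    z=np.load(f'{n}.npz'); return z['p'],z['d'],z['K'],z['T']
def ray(K,T,uv):
    uv=np.atleast_2d(uv).astype(float); R=T[:3,:3]; c=-R.T@T[:3,3]
    d=np.c_[(uv[:,0]-K[2])/K[0],(uv[:,1]-K[3])/K[1],np.ones(len(uv))]@R; return c,d
def onplane(K,T,uv,z):
    c,d=ray(K,T,uv); return c+d*((z-c[2])/d[:,2])[:,None]
def pts(K,T,uv,dep):
    c,d=ray(K,T,uv); return c+d*np.asarray(dep)[:,None]
E
python3 - <<'E'
from h import *
for n in('top','side'):
    p,d,i=grab(n); cv2.imwrite(f'pics/{n}0.png',p); T=np.array(i['world_to_cam']); print(n,i['fx'],-T[:3,:3].T@T[:3,3],T[2,:3],(d>0).mean())
o=ctrl.get_obs(); print(o['time_s'],o['ee_pos'],o['eef_rot'],o['grip_width'])
E
```

```text
top 534.1321466668504 [ 0.22916908 -0.02959281  1.51474586] [ 0.17368431 -0.01487814 -0.98468899] 0.9960289115646258
side 525.6908831155038 [ 0.19542272 -0.88161482  1.04658393] [ 0.20779959  0.62235312 -0.75464954] 0.9960544217687075
0.1 [0.16235052 0.52524365 0.20494679] [-3.14056654e+00 -8.93715556e-05  2.84176020e+00] 0.0938170950792107
```

View pics/top0.png

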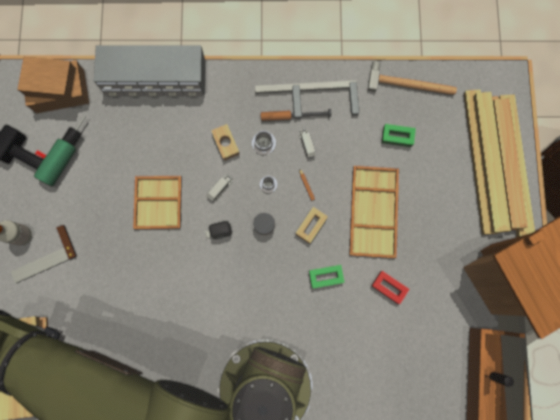

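View pics/side0.png

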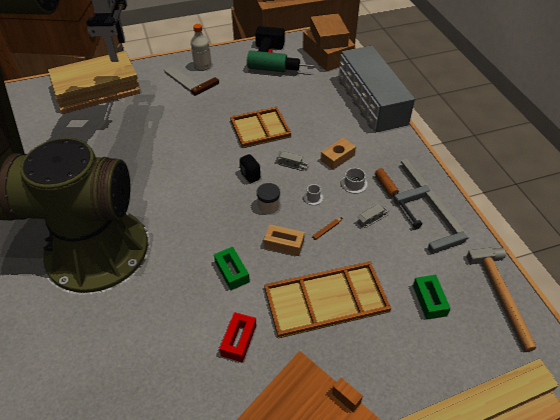

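The top view shows these items, with pixel positions from that view:

| Item | Pixel | Choice |
|---|---|---|
| Pale slotted block | (311,226) | slot_block. The green blocks (398,135) and (326,277) and the red one (391,288) are rejected. |
| Pale block with a round hole | (226,142) | hole_block |
| Vent | (264,141) | The large one, wanted. The small one at (268,184) is not. |
| Latches | (219,188), (308,144) | Both wanted. The pencil (307,185) and screwdriver are rejected. |
| Jar | (264,224) | Leave |
| Tape measure | (220,230) | Leave |
| Tray with three compartments | (375,212) | tray_three |
| Tray with two compartments | (158,203) | tray_two |

The side view agrees: slot block (284,238), hole block (338,152), large vent (355,180), latches (291,160) and (372,214), trays (328,298) and (260,127).

```bash
cat > m.py <<'E'
from h import *
def cloud(n):
    p,d,K,T=load(n); v,u=np.mgrid[:d.shape[0],:d.shape[1]]
    uv=np.c_[u.ravel(),v.ravel()]; P=pts(K,T,uv,d.ravel()); P[d.ravel()<=0]=9; return p,P.reshape(*d.shape,3)
def fit(P,c,r,zlo,zhi):
    Q=P.reshape(-1,3); Q=Q[(np.hypot(*(Q[:,:2]-c).T)<r)&(Q[:,2]>zlo)&(Q[:,2]<zhi)]
    if len(Q)<5:return None
    b=cv2.minAreaRect((Q[:,:2]*1000).astype(np.float32)); return len(Q),np.round(b[0],1),np.round(b[1],1),round(b[2],1),np.round(np.percentile(Q[:,2],[50,90])*1000,1)
E
python3 - <<'E'
from m import *
p,P=cloud('top');_,S=cloud('side')
t=P[255:270,60:130].reshape(-1,3); print('table z',np.median(P[250:265,200:290,2]))
for n,u,r in [('slot',(311,226),.065),('hole',(226,142),.065),('lv',(264,141),.05),('sv',(268,184),.04),('jar',(264,224),.045),('tape',(220,230),.06),('latA',(219,188),.06),('latB',(308,144),.06),('t3',(375,212),.17),('t2',(158,203),.12)]:
    c=np.median(P[u[1]-3:u[1]+4,u[0]-3:u[0]+4].reshape(-1,3),0)[:2]
    print(n,c.round(3))
    for X in(P,S): print('   ',fit(X,c,r,.008,.1))
E
```

```text
table z -0.0006728480002407
slot [ 0.442 -0.131]
    (480, array([ 446.5, -120.1]), array([ 74.4, 105.3]), 55.8, array([32.9, 37. ]))
    (857, array([ 445.4, -134.7]), array([56.4, 99.5]), 54.2, array([32.1, 36.1]))
hole [0.691 0.115]
    (499, array([684.8, 113.1]), array([100.2,  75. ]), 10.2, array([31.8, 36. ]))
    (600, array([686.3, 114.9]), array([98.2, 58. ]), 25.5, array([31.7, 35.9]))
lv [0.694 0.003]
    (150, array([694.5,  -2.6]), array([55.5, 74.5]), 42.5, array([25.4, 36.3]))
    (317, array([688.9,   4.3]), array([60.7, 52.5]), 68.6, array([23.8, 35.3]))
sv [ 0.564 -0.008]
    (95, array([564.3, -10.9]), array([68. , 42.3]), 83.6, array([25.3, 37.6]))
    (194, array([565.2, -10.2]), array([37.8, 39.3]), 5.5, array([25.9, 35.8]))
jar [0.439 0.002]
    (391, array([441.2,   2.3]), array([58.1, 58.8]), 79.7, array([56.6, 60.2]))
    (581, array([443.8,   1.4]), array([61.7, 59.2]), 40.4, array([55.4, 60.2]))
tape [0.423 0.123]
    (355, array([423.8, 127.3]), array([69.6, 67.4]), 57.2, array([54.4, 59.2]))
    (430, array([424.4, 128.4]), array([40.3, 78.3]), 18.5, array([50.2, 58.9]))
latA [0.546 0.13 ]
    (253, array([537. , 114.1]), array([69.8, 89.5]), 47.7, array([27.6, 33. ]))
    (257, array([553.6, 129.8]), array([28.3, 90.9]), 49.3, array([27.4, 32. ]))
latB [ 0.676 -0.124]
    (227, array([ 670.8, -114.7]), array([77.4, 99.1]), 58.6, array([28.1, 32.4]))
    (290, array([ 686.5, -123.9]), array([91.6, 27.9]), 17.3, array([28.5, 32.4]))
t3 [ 0.48  -0.316]
    (1575, array([ 480.2, -308.4]), array([313.2, 291.3]), 63.4, array([14.1, 21. ]))
    (2455, array([ 466.8, -263. ]), array([234.5, 302. ]), 86.2, array([16.1, 20.5]))
t2 [0.509 0.306]
    (925, array([514.8, 312.6]), array([183.4, 191.9]), 72.2, array([14.1, 19.3]))
    (725, array([511. , 307.5]), array([153.6, 142.4]), 0.0, array([14.9, 19. ]))
```

```bash
python3 - <<'E'
from m import *
for n in('top','side'):
    p,d,K,T=load(n); h=cv2.cvtColor(p,cv2.COLOR_BGR2HSV); m=cv2.inRange(h,(5,70,60),(35,255,255))
    cs,_=cv2.findContours(m,cv2.RETR_EXTERNAL,cv2.CHAIN_APPROX_NONE)
    for c in cs:
        if cv2.contourArea(c)<250 or cv2.contourArea(c)>12000: continue
        q=c[:,0]; cc=q.mean(0)
        z=.017 if cv2.contourArea(c)>1500 else .034
        W=onplane(K,T,q,z)
        if not(.3<W[:,0].mean()<.8 and abs(W[:,1].mean())<.5): continue
        b=cv2.minAreaRect((W[:,:2]*1000).astype(np.float32)); print(n,cc.round(),z,np.round(b[0],1),np.round(b[1],1),round(b[2],1))
i=cams.camera_info('wrist');T=np.array(i['world_to_cam']);o=ctrl.get_obs()
from scipy.spatial.transform import Rotation as Ro
R=Ro.from_euler('xyz',o['eef_rot']).as_matrix(); Tw=np.eye(4);Tw[:3,:3]=R;Tw[:3,3]=o['ee_pos']
print(i['fx'],(T@Tw).round(3)); print(R.round(3))
E
```

```text
top [311. 225.] 0.034 [ 439.6 -129.8] [49. 92.] 55.9
top [157. 202.] 0.017 [508.3 307. ] [153.2 134.1] 0.2
top [374. 212.] 0.017 [ 481.3 -311. ] [134.4 262.6] 86.1
top [225. 142.] 0.034 [681.6 115.6] [95.5 50.4] 23.7
side [325. 297.] 0.017 [ 484.7 -313.3] [133.8 261. ] 86.1
side [286. 238.] 0.034 [ 439.5 -141.1] [72.1 96.6] 55.7
side [337. 153.] 0.034 [679.8 100.8] [116.4  74.2] 23.4
side [259. 125.] 0.034 [507.4 286.6] [150.7 133.4] 0.5
318.74755572135734 [[ 0.001  1.     0.     0.   ]
 [-0.959  0.001 -0.283  0.027]
 [-0.283  0.     0.959  0.195]
 [ 0.     0.     0.     1.   ]]
[[-0.955  0.295 -0.   ]
 [ 0.295  0.955 -0.001]
 [ 0.    -0.001 -1.   ]]
```

Both views give matching positions and heights. tray_three is at about (482,-312) with yaw -3.9°, and tray_two at about (508,307) with yaw about 0.3°. Next I'll raise the wrist camera over the stock.

```bash
cat > go.py <<'E'
import sys
from h import *
from scipy.spatial.transform import Rotation as Ro
def go(*goals):
    o=ctrl.get_obs(); R=Ro.from_euler('xyz',o['eef_rot']); print('t',round(o['time_s'],1),np.round(o['ee_pos'],4),np.round(np.degrees(o['eef_rot']),1),round(o['grip_width'],4),np.round(o['force'],1))
    for x,y,z,yaw in goals:
        G=Ro.from_euler('xyz',[np.pi,0,np.radians(yaw)])
        print((R.inv().apply(np.array([x,y,z])-o['ee_pos'])*1000).round(1),(R.inv()*G).as_rotvec().round(3))
if __name__=='__main__': go(*[list(map(float,a.split(','))) for a in sys.argv[1:]])
E
python3 go.py .48,0,.36,90
```

```text
t 0.1 [0.1624 0.5252 0.2049] [-179.9   -0.   162.8] 0.0938 [-0.3 -1.   0.9]
[-458.6 -408.1 -154.7] [-1.000e-03  1.000e-03  1.271e+00]
```

The rows are not in the units I measure in: shifts go in shares of 1000 mm and turns go in shares of pi rad. I convert before sending: -458 mm / 1000 = -0.458, -408 mm / 1000 = -0.408, 1.27 rad / 3.1416 = 0.4043.

Request:
arm_command:
  plan:
    - [[-0.02, -0.02, -0.155, 0, 0, 0.0477, -1], [-0.02, -0.02, -0.155, 0, 0, 0.0477, -1], [-0.02, -0.02, -0.155, 0, 0, 0.0955, -1], [-0.458, -0.408, -0.155, 0, 0, 0.4043, -1], [-0.458, -0.408, -0.155, 0, 0, 0.4043, -1], [-0.458, -0.408, -0.155, 0, 0, 0.4043, -1], [-0.458, -0.408, -0.155, 0, 0, 0.4043, -1], [-0.458, -0.408, -0.155, 0, 0, 0.4043, -1], [-0.458, -0.408, -0.155, 0, 0, 0.4043, -1], [-0.458, -0.408, -0.155, 0, 0, 0.4043, -1], [-0.458, -0.408, -0.155, 0, 0, 0.4043, -1], [-0.458, -0.408, -0.155, 0, 0, 0.4043, -1]]

```text
time_s: 1.3
ee_pos: [0.4091, 0.1151, 0.3588]
eef_rot: [3.141, -0.0, 1.572]
force: [0.5, 0.6, 0.4]
grip_width: 0.094
grip_force: 0.0
```

```bash
python3 go.py .48,0,.36,90
```

```text
t 1.3 [0.4091 0.1151 0.3588] [180.  -0.  90.] 0.094 [0.5 0.6 0.4]
[-115.1   70.8   -1.2] [ 0.    -0.     0.001]
```

Converted, -115 mm / 1000 = -0.115, 100 mm / 1000 = 0.1.

Request:
arm_command:
  plan:
    - [[-0.115, 0.1, 0, 0, 0, 0, -1], [-0.115, 0.1, 0, 0, 0, 0, -1], [-0.115, 0.1, 0, 0, 0, 0, -1], [-0.115, 0.1, 0, 0, 0, 0, -1], [-0.115, 0.1, 0, 0, 0, 0, -1], [-0.115, 0.1, 0, 0, 0, 0, -1], [-0.115, 0.1, 0, 0, 0, 0, -1]]

```text
time_s: 2.0
ee_pos: [0.5082, 0.0032, 0.3592]
eef_rot: [3.141, 0.0, 1.573]
force: [0.4, -0.6, 0.0]
grip_width: 0.0945
grip_force: 0.0
```

```bash
python3 - <<'E'
from m import *
p,d,i=grab('wrist'); cv2.imwrite('pics/w1.png',p); _,P=cloud('wrist')
o=ctrl.get_obs();print(o['ee_pos'],np.abs(o['joint_vel']).max())
for n,c,r in [('slot',(.44,-.13),.058),('hole',(.682,.1155),.058),('lv',(.691,.003),.045),('sv',(.565,-.01),.035),('latA',(.552,.13),.055),('latB',(.683,-.124),.055)]:
    print(n,fit(P,np.array(c),r,.010,.05),fit(P,np.array(c),r,.026,.05))
E
```

```text
[0.50825305 0.00317807 0.35919518] 0.003922705060697793
slot (1563, array([ 445.2, -131. ]), array([51. , 90.4]), 55.7, array([33.8, 35.2])) (1254, array([ 445.2, -131.1]), array([51. , 90.4]), 55.7, array([34.1, 35.3]))
hole (2045, array([688.8, 115.3]), array([90.9, 50.1]), 23.4, array([34.2, 35.4])) (1840, array([688.8, 115.2]), array([90.9, 50. ]), 23.4, array([34.3, 35.5]))
lv (539, array([691.7,   4.9]), array([53.2, 53.6]), 7.8, array([28. , 36.7])) (306, array([691.8,   4.9]), array([53.2, 53.5]), 7.2, array([35.3, 37.1]))
sv (226, array([567.1,  -8.8]), array([34.7, 35.5]), 1.6, array([31.5, 37. ])) (142, array([567.6,  -8.9]), array([34.7, 35.5]), 46.0, array([35.7, 37.3]))
latA (910, array([557.2, 130.4]), array([26.7, 90. ]), 48.9, array([29.9, 31.4])) (778, array([550.4, 136.3]), array([24.2, 69.2]), 50.5, array([30.1, 31.5]))
latB (518, array([ 689. , -121.8]), array([90.2, 25. ]), 14.3, array([29.6, 31.2])) (359, array([ 679.9, -125.3]), array([70. , 24.2]), 16.1, array([30.2, 31.4]))
```

View pics/w1.png

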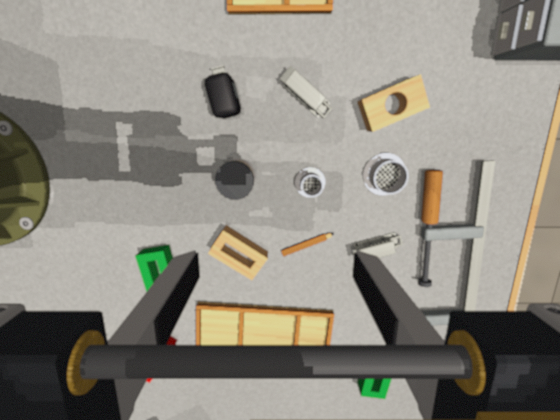

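The wrist view shows the pale slotted block at (238,252), the round-hole block at (395,103), the large vent at (386,175) and the small one at (311,183). The latches are at (305,92) and (376,245), and tray_three is at (265,325). The screwdriver at (432,197) is about 58 mm from the large vent, so I'll open the fingers only partway there. Depths from three cameras agree on heights of 34, 34, 36 and 30 mm. Next I'll check the choice in a close crop.

```bash
python3 - <<'E'
from h import *
p=load('wrist')[0][60:290,190:450]; cv2.imwrite('pics/crop1.png',cv2.resize(p,None,fx=2.5,fy=2.5,interpolation=2))
E
python3 go.py .4452,-.131,.10,145.7 .4452,-.131,.016,145.7
```

```text
t 2.0 [0.5083 0.0032 0.3592] [180.   -0.   90.1] 0.0939 [ 1.  -0.5  0.1]
[-134.   -63.6  259.1] [ 0.001  0.    -0.97 ]
[-134.   -63.7  343.1] [ 0.001  0.    -0.97 ]
```

View pics/crop1.png

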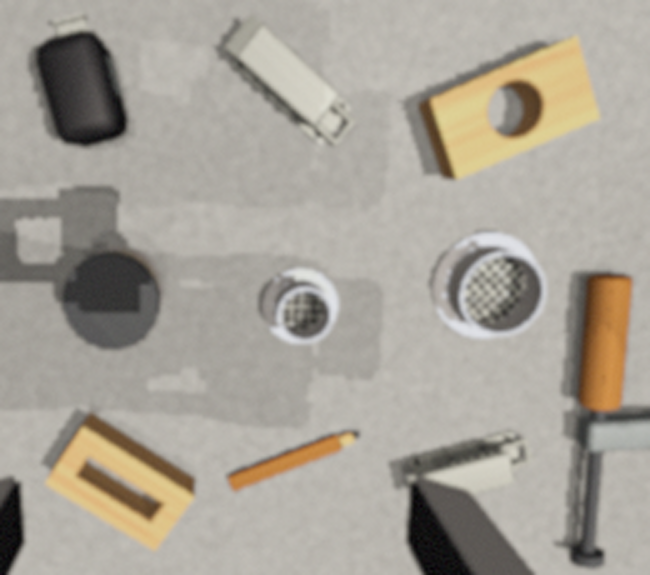

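The crop confirms the choice: slotted pale block lower left, round-hole block upper right, the wider vent at right centre, and two identical latches. Now I'll reach for the slot block.

Converted, 343 mm / 1000 = 0.343, -134 mm / 1000 = -0.134, -0.97 rad / 3.1416 = -0.3088.

Request:
arm_command:
  plan:
    - [[-0.134, -0.064, 0.24, 0, 0, -0.3088, -0.5], [-0.134, -0.064, 0.24, 0, 0, -0.3088, -0.5], [-0.134, -0.064, 0.24, 0, 0, -0.3088, -0.5], [-0.134, -0.064, 0.24, 0, 0, -0.3088, -0.5], [-0.134, -0.064, 0.24, 0, 0, -0.3088, -0.5], [-0.134, -0.064, 0.24, 0, 0, -0.3088, -0.5], [-0.134, -0.064, 0.24, 0, 0, -0.3088, -0.5], [-0.134, -0.064, 0.285, 0, 0, -0.3088, -0.5], [-0.134, -0.064, 0.325, 0, 0, -0.3088, -0.5], [-0.134, -0.064, 0.342, 0, 0, -0.3088, -0.5], [-0.134, -0.064, 0.343, 0, 0, -0.3088, -0.5], [-0.134, -0.064, 0.343, 0, 0, -0.3088, -0.5]]

```text
time_s: 3.25
ee_pos: [0.4453, -0.1316, 0.0165]
eef_rot: [3.141, 0.001, 2.543]
force: [0.2, 0.3, 0.4]
grip_width: 0.0706
grip_force: 0.0
```

```bash
python3 go.py .4452,-.131,.016,145.7
```

```text
t 3.2 [ 0.4453 -0.1316  0.0165] [180.    0.  145.7] 0.0706 [0.2 0.3 0.4]
[0.4 0.4 0.5] [ 0.     0.001 -0.   ]
```

Converted, -200 mm / 1000 = -0.2, -160 mm / 1000 = -0.16.

Request:
arm_command:
  plan:
    - [[0, 0, 0, 0, 0, 0, 1], [0, 0, 0, 0, 0, 0, 1], [0, 0, 0, 0, 0, 0, 1], [0, 0, 0, 0, 0, 0, 1], [0, 0, 0, 0, 0, 0, 1], [0, 0, -0.02, 0, 0, 0, 1], [0, 0, -0.06, 0, 0, 0, 1], [0, 0, -0.11, 0, 0, 0, 1], [0, 0, -0.16, 0, 0, 0, 1], [0, 0, -0.2, 0, 0, 0, 1], [0, 0, -0.2, 0, 0, 0, 1], [0, 0, -0.2, 0, 0, 0, 1]]
  squeeze: 25

```text
time_s: 4.45
ee_pos: [0.4448, -0.1319, 0.2159]
eef_rot: [3.141, 0.001, 2.542]
force: [-0.1, -1.4, -1.7]
grip_width: 0.0495
grip_force: 25.0
```

```bash
python3 go.py .44,-.26,.22,86
```

```text
t 4.5 [ 0.4448 -0.1319  0.2159] [1.800e+02 1.000e-01 1.456e+02] 0.0495 [-0.1 -1.4 -1.7]
[ -68.3 -108.5   -4. ] [1.000e-03 1.000e-03 1.041e+00]
```

Converted, -168 mm / 1000 = -0.168, -150 mm / 1000 = -0.15, 1.04 rad / 3.1416 = 0.331.

Request:
arm_command:
  plan:
    - [[-0.15, -0.168, -0.004, 0, 0, 0.331, 1], [-0.15, -0.168, -0.004, 0, 0, 0.331, 1], [-0.15, -0.168, -0.004, 0, 0, 0.331, 1], [-0.15, -0.168, -0.004, 0, 0, 0.331, 1], [-0.15, -0.168, -0.004, 0, 0, 0.331, 1], [-0.15, -0.168, -0.004, 0, 0, 0.331, 1], [-0.15, -0.168, -0.004, 0, 0, 0.331, 1], [-0.15, -0.168, -0.004, 0, 0, 0.331, 1], [-0.15, -0.168, -0.004, 0, 0, 0.331, 1], [-0.15, -0.168, -0.004, 0, 0, 0.331, 1]]

```text
time_s: 5.45
ee_pos: [0.4738, -0.355, 0.2191]
eef_rot: [-3.141, -0.001, 1.505]
force: [-0.4, 0.0, -1.4]
grip_width: 0.0498
grip_force: 25.0
```

```bash
cat > tray.py <<'E'
from m import *
def tray(c,name):
    p,d,i=grab('wrist'); cv2.imwrite(f'pics/{name}.png',p); _,P=cloud('wrist'); Z=P[...,2]
    ok=(np.abs(P[...,0]-c[0])<.17)&(np.abs(P[...,1]-c[1])<.1)&(Z<.028)
    b=cv2.cvtColor(p,cv2.COLOR_BGR2HSV); m=cv2.inRange(b,(5,70,60),(35,255,255))>0
    w=ok&m&(Z>.003); Q=P[w]; print('z hist',np.histogram(Q[:,2],np.arange(0,.03,.003)))
    W=Q[(Q[:,2]>.013)]; r=cv2.minAreaRect((W[:,:2]*1000).astype(np.float32)); print('walls',r,np.median(W[:,2]))
    M=np.uint8(w)*255; cs,_=cv2.findContours(M,cv2.RETR_EXTERNAL,cv2.CHAIN_APPROX_NONE); k=max(cs,key=cv2.contourArea)[:,0]
    pd,dd,K,T=load('wrist'); X=onplane(K,T,k,.017); print('mask',cv2.minAreaRect((X[:,:2]*1000).astype(np.float32)))
E
python3 -c "
from tray import *
tray((.482,-.312),'w2')"; python3 go.py .397,-.306,.1,86.1
```

```text
z hist (array([    0, 12837,  3495,   280,   300,  4079,   943,     0,     0]), array([0.   , 0.003, 0.006, 0.009, 0.012, 0.015, 0.018, 0.021, 0.024,
       0.027]))
walls ((486.1744384765625, -312.87890625), (131.6253662109375, 260.16973876953125), 85.94229888916016) 0.01724929041688153
mask ((486.2733154296875, -312.79718017578125), (131.25003051757812, 259.5989074707031), 85.93006134033203)
t 5.5 [ 0.4738 -0.355   0.2193] [-180.    -0.    86.2] 0.0497 [ 0.5 -0.4 -1.6]
[ 43.8 -79.8 119.4] [-0.    -0.     0.002]
```

View pics/w2.png

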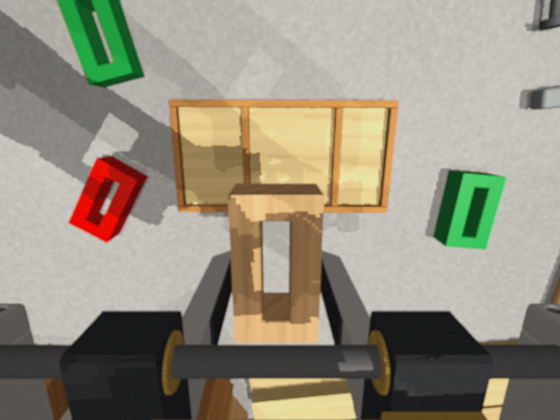

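The wrist view shows tray_three at (283,155) with empty compartments, and the slot block held square in the fingers at (276,250). The tray measures 131.5 x 260 mm, walls 17 mm and floor about 5 mm, as the text says. I'll place the block now.

Converted, 198 mm / 1000 = 0.198, 197 mm / 1000 = 0.197, 0.003 rad / 3.1416 = 0.001.

Request:
arm_command:
  plan:
    - [[0.043, -0.075, 0.1, 0, 0, 0.001, 1], [0.043, -0.075, 0.1, 0, 0, 0.001, 1], [0.043, -0.075, 0.1, 0, 0, 0.001, 1], [0.043, -0.075, 0.13, 0, 0, 0.001, 1], [0.043, -0.075, 0.16, 0, 0, 0.001, 1], [0.043, -0.075, 0.18, 0, 0, 0.001, 1], [0.043, -0.075, 0.192, 0, 0, 0.001, 1], [0.043, -0.075, 0.197, 0, 0, 0.001, 1], [0.043, -0.075, 0.198, 0, 0, 0.001, 1], [0.043, -0.075, 0.198, 0, 0, 0.001, 1]]

```text
time_s: 6.5
ee_pos: [0.4024, -0.3075, 0.0224]
eef_rot: [3.141, 0.001, 1.499]
force: [-0.4, -0.0, -1.0]
grip_width: 0.0498
grip_force: 25.0
```

```bash
python3 go.py .4014,-.3068,.0215,86
```

```text
t 6.5 [ 0.4024 -0.3075  0.0224] [179.9   0.   85.9] 0.0498 [-0.4 -0.  -1. ]
[ 0.6 -1.   0.9] [ 0.001  0.001 -0.002]
```

Converted, -150 mm / 1000 = -0.15, -110 mm / 1000 = -0.11.

Request:
arm_command:
  plan:
    - [[0, 0, 0, 0, 0, 0, -0.32], [0, 0, 0, 0, 0, 0, -0.32], [0, 0, 0, 0, 0, 0, -0.32], [0, 0, -0.02, 0, 0, 0, -0.32], [0, 0, -0.06, 0, 0, 0, -0.32], [0, 0, -0.11, 0, 0, 0, -0.32], [0, 0, -0.15, 0, 0, 0, -0.32], [0, 0, -0.15, 0, 0, 0, -0.32]]

```text
time_s: 7.3
ee_pos: [0.4036, -0.3085, 0.1773]
eef_rot: [3.134, 0.006, 1.499]
force: [0.5, 0.4, -0.9]
grip_width: 0.0619
grip_force: 0.0
```

```bash
python3 - <<'E'
from m import *
p,d,i=grab('wrist'); _,P=cloud('wrist'); print(fit(P,np.array((.4014,-.3068)),.055,.028,.06))
E
python3 go.py .6918,.0049,.16,90  .6918,.0049,.016,90
```

```text
(3364, array([ 404.2, -305.8]), array([90.4, 50.1]), 86.1, array([39.3, 40.2]))
t 7.3 [ 0.4027 -0.3078  0.1741] [179.8   0.2  85.9] 0.0622 [-0.2  0.7 -1.3]
[332.8 265.8  14.2] [ 0.004  0.003 -0.072]
[333.2 265.2 158.2] [ 0.004  0.003 -0.072]
```

The slot block lies on the floor of its compartment, with its top at 39 mm and about 3 mm off centre. Next is the large vent.

Converted, 333 mm / 1000 = 0.333, 265 mm / 1000 = 0.265, -0.072 rad / 3.1416 = -0.0229.

Request:
arm_command:
  plan:
    - [[0.333, 0.265, 0, 0, 0, -0.0229, -0.4], [0.333, 0.265, 0, 0, 0, -0.0229, -0.4], [0.333, 0.265, 0, 0, 0, -0.0229, -0.4], [0.333, 0.265, 0, 0, 0, -0.0229, -0.4], [0.333, 0.265, 0, 0, 0, -0.0229, -0.4], [0.333, 0.265, 0, 0, 0, -0.0229, -0.4], [0.333, 0.265, 0, 0, 0, -0.0229, -0.4], [0.333, 0.265, 0, 0, 0, -0.0229, -0.4], [0.333, 0.265, 0, 0, 0, -0.0229, -0.4], [0.333, 0.265, 0.04, 0, 0, -0.0229, -0.4], [0.333, 0.265, 0.08, 0, 0, -0.0229, -0.4], [0.333, 0.265, 0.08, 0, 0, -0.0229, -0.4]]

```text
time_s: 8.55
ee_pos: [0.6869, 0.0062, 0.084]
eef_rot: [-3.13, -0.0, 1.571]
force: [-0.5, -0.0, -0.6]
grip_width: 0.0658
grip_force: 0.0
```

```bash
python3 - <<'E'
from m import *
p,d,i=grab('wrist'); _,P=cloud('wrist'); print(fit(P,np.array((.6918,.0049)),.045,.015,.06))
E
python3 go.py .6918,.0049,.017,90
```

```text
(1761, array([692.4,   4.6]), array([54.2, 54. ]), 30.9, array([31.5, 36.7]))
t 8.6 [0.6886 0.006  0.0883] [-179.6   -0.    90. ] 0.0658 [0.2 0.7 0.5]
[-1.1  3.7 71.3] [-0.007 -0.     0.   ]
```

Converted, -1 mm / 1000 = -0.001.

Request:
arm_command:
  plan:
    - [[-0.001, 0.001, 0, 0, 0, 0, -0.4], [-0.001, 0.001, 0, 0, 0, 0, -0.4], [-0.001, 0.001, 0, 0, 0, 0, -0.4]]

```text
time_s: 8.9
ee_pos: [0.6919, 0.0047, 0.0936]
eef_rot: [3.139, 0.0, 1.571]
force: [-0.1, -0.2, -0.0]
grip_width: 0.0658
grip_force: 0.0
```

```bash
python3 go.py .6922,.0047,.017,90
```

```text
t 8.9 [0.6919 0.0047 0.0936] [179.8   0.   90. ] 0.0658 [-0.1 -0.2 -0. ]
[ 0.   0.  76.6] [ 0.003  0.    -0.   ]
```

Request:
arm_command:
  plan:
    - [[0, 0, 0.04, 0, 0, 0, -0.4], [0, 0, 0.065, 0, 0, 0, -0.4], [0, 0, 0.076, 0, 0, 0, -0.4], [0, 0, 0.077, 0, 0, 0, -0.4], [0, 0, 0.077, 0, 0, 0, 0.5], [0, 0, 0.077, 0, 0, 0, 0.5], [0, 0, 0.077, 0, 0, 0, 0.5], [0, 0, 0.06, 0, 0, 0, 0.5], [0, 0, 0.02, 0, 0, 0, 0.5], [0, 0, -0.03, 0, 0, 0, 0.5], [0, 0, -0.07, 0, 0, 0, 0.5], [0, 0, -0.07, 0, 0, 0, 0.5]]
  squeeze: 15

```text
time_s: 10.1
ee_pos: [0.6934, 0.0049, 0.1704]
eef_rot: [3.13, 0.0, 1.571]
force: [0.8, 0.2, -0.4]
grip_width: 0.0536
grip_force: 15.0
```

```bash
python3 go.py .4962,-.3135,.14,86
```

```text
t 10.1 [0.6934 0.0049 0.1704] [179.4   0.   90. ] 0.0536 [ 0.8  0.2 -0.4]
[-318.4 -197.6   28.3] [0.011 0.    0.07 ]
```

Converted, -318 mm / 1000 = -0.318, -196 mm / 1000 = -0.196, 0.07 rad / 3.1416 = 0.0223.

Request:
arm_command:
  plan:
    - [[-0.318, -0.196, 0, 0, 0, 0.0223, 0.5], [-0.318, -0.196, 0, 0, 0, 0.0223, 0.5], [-0.318, -0.196, 0, 0, 0, 0.0223, 0.5], [-0.318, -0.196, 0, 0, 0, 0.0223, 0.5], [-0.318, -0.196, 0, 0, 0, 0.0223, 0.5], [-0.318, -0.196, 0, 0, 0, 0.0223, 0.5], [-0.318, -0.196, 0, 0, 0, 0.0223, 0.5], [-0.318, -0.196, 0, 0, 0, 0.0223, 0.5], [-0.318, -0.196, 0.04, 0, 0, 0.0223, 0.5], [-0.318, -0.196, 0.08, 0, 0, 0.0223, 0.5], [-0.318, -0.196, 0.08, 0, 0, 0.0223, 0.5], [-0.318, -0.196, 0.08, 0, 0, 0.0223, 0.5]]

```text
time_s: 11.3
ee_pos: [0.4955, -0.3131, 0.0829]
eef_rot: [3.142, 0.0, 1.501]
force: [1.1, -0.4, 0.1]
grip_width: 0.0537
grip_force: 15.0
```

```bash
python3 go.py .4962,-.3135,.0225,86
```

```text
t 11.3 [ 0.4955 -0.3131  0.0829] [180.   0.  86.] 0.0537 [ 1.1 -0.4  0.1]
[-0.3  0.7 60.4] [ 0.  0. -0.]
```

Converted, -80 mm / 1000 = -0.08, 60 mm / 1000 = 0.06.

Request:
arm_command:
  plan:
    - [[0, 0.001, 0.03, 0, 0, 0, 0.5], [0, 0.001, 0.05, 0, 0, 0, 0.5], [0, 0.001, 0.059, 0, 0, 0, 0.5], [0, 0.001, 0.06, 0, 0, 0, 0.5], [0, 0.001, 0.06, 0, 0, 0, 0.5], [0, 0.001, 0.06, 0, 0, 0, -0.4], [0, 0.001, 0.06, 0, 0, 0, -0.4], [0, 0.001, 0.06, 0, 0, 0, -0.4], [0, 0.001, 0.03, 0, 0, 0, -0.4], [0, 0.001, -0.01, 0, 0, 0, -0.4], [0, 0.001, -0.05, 0, 0, 0, -0.4], [0, 0.001, -0.08, 0, 0, 0, -0.4]]

```text
time_s: 12.5
ee_pos: [0.4965, -0.3134, 0.1647]
eef_rot: [3.14, 0.001, 1.501]
force: [-0.4, 0.2, -0.2]
grip_width: 0.0658
grip_force: 0.0
```

```bash
python3 - <<'E'
from m import *
p,d,i=grab('wrist'); _,P=cloud('wrist'); print(fit(P,np.array((.4962,-.3135)),.045,.022,.06)); cv2.imwrite('pics/w3.png',p)
E
python3 go.py .689,-.122,.16,16
```

```text
(852, array([ 498.8, -313.7]), array([53.8, 53.4]), 87.0, array([39.1, 41.9]))
t 12.6 [ 0.4978 -0.3142  0.1693] [179.6   0.3  86. ] 0.0656 [ 0.8 -0.4  4.7]
[205.2 177.2   9.7] [ 9.000e-03 -1.000e-03  1.222e+00]
```

The vent is in its compartment, with its top at about 41 mm and about 2 mm off centre. Next is the far latch.

Converted, 205 mm / 1000 = 0.205, 178 mm / 1000 = 0.178, 1.222 rad / 3.1416 = 0.389.

Request:
arm_command:
  plan:
    - [[0.205, 0.178, 0, 0, 0, 0.389, -0.2], [0.205, 0.178, 0, 0, 0, 0.389, -0.2], [0.205, 0.178, 0, 0, 0, 0.389, -0.2], [0.205, 0.178, 0, 0, 0, 0.389, -0.2], [0.205, 0.178, 0, 0, 0, 0.389, -0.2], [0.205, 0.178, 0, 0, 0, 0.389, -0.2], [0.205, 0.178, 0, 0, 0, 0.389, -0.2], [0.205, 0.178, 0, 0, 0, 0.389, -0.2], [0.205, 0.178, 0, 0, 0, 0.389, -0.2], [0.205, 0.178, 0, 0, 0, 0.389, -0.2], [0.205, 0.178, 0.04, 0, 0, 0.389, -0.2], [0.205, 0.178, 0.06, 0, 0, 0.389, -0.2]]

```text
time_s: 13.75
ee_pos: [0.6873, -0.121, 0.0991]
eef_rot: [-3.141, 0.002, 0.281]
force: [-0.6, -1.1, -0.8]
grip_width: 0.0565
grip_force: 0.0
```

Request:
arm_command:
  plan:
    - [[0, 0, 0, 0, 0, 0, -0.2], [0, 0, 0, 0, 0, 0, -0.2]]

```text
time_s: 13.95
ee_pos: [0.6884, -0.1213, 0.1026]
eef_rot: [3.141, -0.001, 0.28]
force: [0.9, 0.9, 1.0]
grip_width: 0.0564
grip_force: 0.0
```

```bash
python3 - <<'E'
from m import *
p,d,i=grab('wrist'); _,P=cloud('wrist'); cv2.imwrite('pics/w4.png',p)
for lo in(.006,.010,.026): print(fit(P,np.array((.689,-.122)),.055,lo,.04))
E
python3 go.py .689,-.122,.0155,16
```

```text
(2536, array([ 689.9, -123.4]), array([90.8, 26.1]), 16.0, array([30., 31.]))
(2452, array([ 689.6, -123.5]), array([90.2, 26.1]), 16.0, array([30., 31.]))
(2104, array([ 680.9, -125.8]), array([69.6, 23.9]), 16.9, array([30.2, 31.1]))
t 14.0 [ 0.6888 -0.1213  0.1034] [ 1.799e+02 -1.000e-01  1.600e+01] 0.0566 [0.4 1.3 0.8]
[-0.2  0.7 87.9] [ 0.001 -0.002  0.   ]
```

View pics/w4.png

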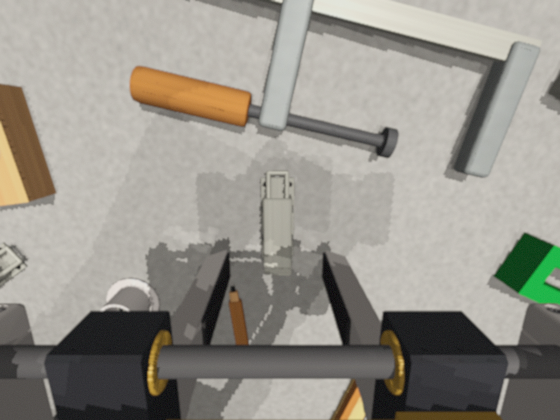

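The wrist view shows the latch at (277,222), centred between the fingers at columns 230 and 323. The pencil at (237,315) stays clear. Now I'll grip it.

Converted, 88 mm / 1000 = 0.088, 86 mm / 1000 = 0.086.

Request:
arm_command:
  plan:
    - [[0.001, 0.002, 0.04, 0, 0, 0, -0.2], [0.001, 0.002, 0.072, 0, 0, 0, -0.2], [0.001, 0.002, 0.086, 0, 0, 0, -0.2], [0.001, 0.002, 0.088, 0, 0, 0, -0.2], [0.001, 0.002, 0.088, 0, 0, 0, 1], [0.001, 0.002, 0.088, 0, 0, 0, 1], [0.001, 0.002, 0.088, 0, 0, 0, 1], [0.001, 0.002, 0.088, 0, 0, 0, 1], [0.001, 0.002, 0.07, 0, 0, 0, 1], [0.001, 0.002, 0.03, 0, 0, 0, 1], [0.001, 0.002, -0.02, 0, 0, 0, 1], [0.001, 0.002, -0.06, 0, 0, 0, 1]]
  squeeze: 25

```text
time_s: 15.2
ee_pos: [0.6899, -0.1228, 0.1663]
eef_rot: [3.14, -0.002, 0.279]
force: [0.8, 0.9, -0.3]
grip_width: 0.0239
grip_force: 25.0
```

Request:
arm_command:
  plan:
    - [[0, 0, 0, 0, 0, 0, 1], [0, 0, 0, 0, 0, 0, 1]]

```text
time_s: 15.4
ee_pos: [0.6898, -0.1228, 0.1633]
eef_rot: [3.141, -0.002, 0.279]
force: [0.2, -0.4, -2.8]
grip_width: 0.0236
grip_force: 25.0
```

```bash
python3 go.py .581,-.3195,.16,86
```

```text
t 15.4 [ 0.6898 -0.1228  0.1633] [ 1.799e+02 -1.000e-01  1.600e+01] 0.0236 [ 0.2 -0.4 -2.8]
[-158.8  159.2    3.2] [ 2.000e-03 -1.000e-03 -1.222e+00]
```

Converted, -159 mm / 1000 = -0.159, 80 mm / 1000 = 0.08, -1.222 rad / 3.1416 = -0.389.

Request:
arm_command:
  plan:
    - [[-0.159, 0.159, 0, 0, 0, -0.389, 1], [-0.159, 0.159, 0, 0, 0, -0.389, 1], [-0.159, 0.159, 0, 0, 0, -0.389, 1], [-0.159, 0.159, 0, 0, 0, -0.389, 1], [-0.159, 0.159, 0, 0, 0, -0.389, 1], [-0.159, 0.159, 0, 0, 0, -0.389, 1], [-0.159, 0.159, 0, 0, 0, -0.389, 1], [-0.159, 0.159, 0, 0, 0, -0.389, 1], [-0.159, 0.159, 0, 0, 0, -0.389, 1], [-0.159, 0.159, 0.04, 0, 0, -0.389, 1], [-0.159, 0.159, 0.08, 0, 0, -0.389, 1], [-0.159, 0.159, 0.08, 0, 0, -0.389, 1]]

```text
time_s: 16.6
ee_pos: [0.5775, -0.3175, 0.0748]
eef_rot: [-3.131, -0.006, 1.501]
force: [-0.6, 0.4, -0.6]
grip_width: 0.0238
grip_force: 25.0
```

Request:
arm_command:
  plan:
    - [[0, 0, 0, 0, 0, 0, 1], [0, 0, 0, 0, 0, 0, 1]]

```text
time_s: 16.8
ee_pos: [0.5813, -0.3198, 0.0839]
eef_rot: [3.139, 0.001, 1.501]
force: [-0.1, 0.2, -0.0]
grip_width: 0.0233
grip_force: 25.0
```

```bash
python3 go.py .581,-.3195,.0213,86
```

```text
t 16.8 [ 0.5813 -0.3198  0.0839] [1.799e+02 1.000e-01 8.600e+01] 0.0233 [-0.1  0.2 -0. ]
[ 0.4 -0.5 62.6] [ 0.002  0.001 -0.   ]
```

Converted, -80 mm / 1000 = -0.08, 62 mm / 1000 = 0.062.

Request:
arm_command:
  plan:
    - [[0, 0, 0.03, 0, 0, 0, 1], [0, 0, 0.052, 0, 0, 0, 1], [0, 0, 0.061, 0, 0, 0, 1], [0, 0, 0.062, 0, 0, 0, 1], [0, 0, 0.062, 0, 0, 0, 1], [0, 0, 0.062, 0, 0, 0, -0.1], [0, 0, 0.062, 0, 0, 0, -0.1], [0, 0, 0.062, 0, 0, 0, -0.1], [0, 0, 0.03, 0, 0, 0, -0.1], [0, 0, -0.01, 0, 0, 0, -0.1], [0, 0, -0.05, 0, 0, 0, -0.1], [0, 0, -0.08, 0, 0, 0, -0.1]]

```text
time_s: 18.0
ee_pos: [0.5809, -0.3195, 0.1648]
eef_rot: [3.139, 0.001, 1.501]
force: [0.9, 0.9, 0.8]
grip_width: 0.0518
grip_force: 0.0
```

Converted, -80 mm / 1000 = -0.08.

Request:
arm_command:
  plan:
    - [[0, 0, -0.08, 0, 0, 0, -0.2], [0, 0, -0.08, 0, 0, 0, -0.2], [0, 0, -0.08, 0, 0, 0, -0.2]]

```text
time_s: 18.3
ee_pos: [0.5817, -0.32, 0.2473]
eef_rot: [3.134, 0.004, 1.501]
force: [-0.2, 0.6, -0.3]
grip_width: 0.0562
grip_force: 0.0
```

```bash
python3 - <<'E'
from m import *
p,d,i=grab('wrist'); _,P=cloud('wrist'); cv2.imwrite('pics/w5.png',p)
for lo in(.022,.031): print(fit(P,np.array((.581,-.3195)),.055,lo,.05))
E
python3 go.py .557,.13,.24,139.5
```

```text
(1010, array([ 582.2, -330.2]), array([69.1, 25.8]), 85.7, array([35.1, 36.2]))
(982, array([ 582.1, -329.9]), array([68.4, 23.3]), 86.2, array([35.1, 36.2]))
t 18.4 [ 0.5811 -0.3196  0.2439] [1.798e+02 1.000e-01 8.600e+01] 0.0569 [ 0.2 -0.6 -0.8]
[446.8 -55.4   2.9] [ 0.002  0.003 -0.934]
```

View pics/w5.png

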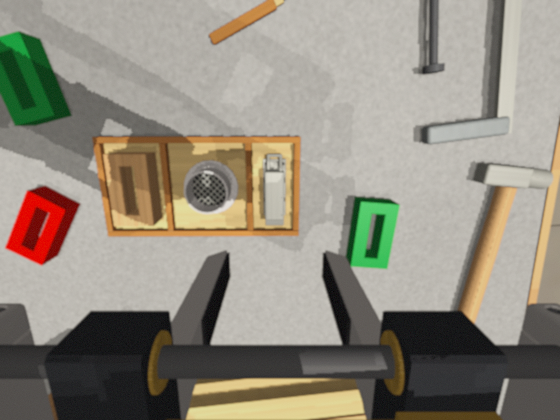

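tray_three at (198,187) now holds the slot block, vent and latch, each flat in its own compartment. Next is the other latch.

Converted, 447 mm / 1000 = 0.447, 130 mm / 1000 = 0.13, -0.934 rad / 3.1416 = -0.2973.

Request:
arm_command:
  plan:
    - [[0.447, -0.055, 0, 0, 0, -0.2973, -0.2], [0.447, -0.055, 0, 0, 0, -0.2973, -0.2], [0.447, -0.055, 0, 0, 0, -0.2973, -0.2], [0.447, -0.055, 0, 0, 0, -0.2973, -0.2], [0.447, -0.055, 0, 0, 0, -0.2973, -0.2], [0.447, -0.055, 0, 0, 0, -0.2973, -0.2], [0.447, -0.055, 0, 0, 0, -0.2973, -0.2], [0.447, -0.055, 0, 0, 0, -0.2973, -0.2], [0.447, -0.055, 0, 0, 0, -0.2973, -0.2], [0.447, -0.055, 0.04, 0, 0, -0.2973, -0.2], [0.447, -0.055, 0.09, 0, 0, -0.2973, -0.2], [0.447, -0.055, 0.13, 0, 0, -0.2973, -0.2]]

```text
time_s: 19.55
ee_pos: [0.5553, 0.1307, 0.1079]
eef_rot: [-3.139, -0.002, 2.436]
force: [0.7, 0.7, 0.0]
grip_width: 0.0565
grip_force: 0.0
```

Request:
arm_command:
  plan:
    - [[0, 0, 0, 0, 0, 0, -0.2], [0, 0, 0, 0, 0, 0, -0.2], [0, 0, 0, 0, 0, 0, -0.2]]

```text
time_s: 19.85
ee_pos: [0.558, 0.1304, 0.1139]
eef_rot: [3.139, 0.002, 2.435]
force: [0.2, 0.1, -0.1]
grip_width: 0.0568
grip_force: 0.0
```

```bash
python3 - <<'E'
from m import *
p,d,i=grab('wrist'); _,P=cloud('wrist')
for lo in(.006,.010,.026): print(fit(P,np.array((.557,.13)),.055,lo,.04))
E
python3 go.py .557,.13,.0155,139.5
```

```text
(2420, array([557.5, 130.1]), array([26.7, 90.1]), 50.4, array([30. , 31.1]))
(2379, array([557.4, 130.2]), array([26.7, 89.8]), 50.4, array([30.1, 31.1]))
(2140, array([549.7, 136.6]), array([24. , 69.9]), 50.2, array([30.2, 31.1]))
t 19.9 [0.558  0.1305 0.1139] [1.799e+02 1.000e-01 1.395e+02] 0.0563 [ 0.  -0.7  0.1]
[ 0.6 -1.2 98.4] [ 0.003  0.002 -0.   ]
```

Converted, 98 mm / 1000 = 0.098, 96 mm / 1000 = 0.096, -0.013 rad / 3.1416 = -0.0041.

Request:
arm_command:
  plan:
    - [[0, 0, 0.045, 0, 0, -0.0041, -0.2], [0, 0, 0.08, 0, 0, -0.0041, -0.2], [0, 0, 0.096, 0, 0, -0.0041, -0.2], [0, 0, 0.098, 0, 0, -0.0041, -0.2], [0, 0, 0.098, 0, 0, -0.0041, 1], [0, 0, 0.098, 0, 0, -0.0041, 1], [0, 0, 0.098, 0, 0, -0.0041, 1], [0, 0, 0.098, 0, 0, -0.0041, 1], [0, 0, 0.08, 0, 0, -0.0041, 1], [0, 0, 0.04, 0, 0, -0.0041, 1], [0, 0, -0.01, 0, 0, -0.0041, 1], [0, 0, -0.05, 0, 0, -0.0041, 1]]
  squeeze: 25

```text
time_s: 21.1
ee_pos: [0.557, 0.1304, 0.1647]
eef_rot: [3.14, 0.001, 2.448]
force: [0.3, -0.1, -1.1]
grip_width: 0.0235
grip_force: 25.0
```

Request:
arm_command:
  plan:
    - [[0, 0, 0, 0, 0, 0, 1], [0, 0, 0, 0, 0, 0, 1]]

```text
time_s: 21.3
ee_pos: [0.557, 0.1304, 0.1622]
eef_rot: [3.141, 0.001, 2.448]
force: [-0.3, 0.6, -2.1]
grip_width: 0.0237
grip_force: 25.0
```

```bash
python3 go.py .51,.27,.22,90
```

```text
t 21.3 [0.557  0.1304 0.1622] [1.799e+02 1.000e-01 1.402e+02] 0.0237 [-0.3  0.6 -2.1]
[125.4  77.3 -57.9] [0.001 0.    0.877]
```

Converted, 125 mm / 1000 = 0.125, 77 mm / 1000 = 0.077, 0.877 rad / 3.1416 = 0.2792.

Request:
arm_command:
  plan:
    - [[0.125, 0.077, -0.058, 0, 0, 0.2792, 1], [0.125, 0.077, -0.058, 0, 0, 0.2792, 1], [0.125, 0.077, -0.058, 0, 0, 0.2792, 1], [0.125, 0.077, -0.058, 0, 0, 0.2792, 1], [0.125, 0.077, -0.058, 0, 0, 0.2792, 1], [0.125, 0.077, -0.058, 0, 0, 0.2792, 1], [0.125, 0.077, -0.058, 0, 0, 0.2792, 1], [0.125, 0.077, -0.058, 0, 0, 0.2792, 1], [0.125, 0.077, -0.058, 0, 0, 0.2792, 1]]

```text
time_s: 22.2
ee_pos: [0.51, 0.2693, 0.219]
eef_rot: [-3.14, 0.001, 1.574]
force: [0.4, 0.1, -2.0]
grip_width: 0.0238
grip_force: 25.0
```

```bash
python3 -c "
from tray import *
tray((.508,.307),'w6')"; python3 go.py .552,.307,.1,90
```

```text
z hist (array([   0, 7569, 2034,  138,  142, 2739,  594,    0,    0]), array([0.   , 0.003, 0.006, 0.009, 0.012, 0.015, 0.018, 0.021, 0.024,
       0.027]))
walls ((514.3059692382812, 307.2025451660156), (152.42904663085938, 131.95425415039062), 0.5784144401550293) 0.017240917041512815
mask ((514.40380859375, 307.4366455078125), (151.7316436767578, 131.46128845214844), 0.5199113488197327)
t 22.2 [0.5101 0.2693 0.2192] [-180.     0.    90.1] 0.0237 [-0.4  0.3 -1.1]
[ 37.6  42.1 119.2] [-0.001  0.     0.003]
```

View pics/w6.png

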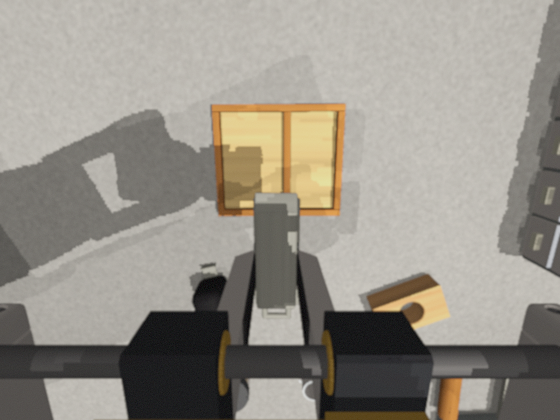

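tray_two at (280,160) is empty and measures 152 x 131.5 mm with 17 mm walls, as described. The latch is held lengthwise at (276,250). I'll place it.

Converted, 150 mm / 1000 = 0.15, 120 mm / 1000 = 0.12, -0.007 rad / 3.1416 = -0.0022.

Request:
arm_command:
  plan:
    - [[0.038, 0.045, 0.04, 0, 0, -0.0022, 1], [0.038, 0.045, 0.08, 0, 0, -0.0022, 1], [0.038, 0.045, 0.12, 0, 0, -0.0022, 1], [0.038, 0.045, 0.15, 0, 0, -0.0022, 1], [0.038, 0.045, 0.15, 0, 0, -0.0022, 1], [0.038, 0.045, 0.15, 0, 0, -0.0022, 1]]

```text
time_s: 22.85
ee_pos: [0.5555, 0.3076, 0.0707]
eef_rot: [3.141, -0.0, 1.579]
force: [0.1, 0.1, -0.4]
grip_width: 0.0238
grip_force: 25.0
```

```bash
python3 go.py .5554,.3077,.021,90.5
```

```text
t 22.9 [0.5555 0.3076 0.0707] [180.   -0.   90.5] 0.0238 [ 0.1  0.1 -0.4]
[ 0.1 -0.1 49.7] [ 0.    -0.    -0.001]
```

Converted, -100 mm / 1000 = -0.1, -60 mm / 1000 = -0.06.

Request:
arm_command:
  plan:
    - [[0, 0, 0.025, 0, 0, 0, 1], [0, 0, 0.042, 0, 0, 0, 1], [0, 0, 0.049, 0, 0, 0, 1], [0, 0, 0.049, 0, 0, 0, 1], [0, 0, 0.049, 0, 0, 0, 1], [0, 0, 0.049, 0, 0, 0, -0.1], [0, 0, 0.049, 0, 0, 0, -0.1], [0, 0, 0.049, 0, 0, 0, -0.1], [0, 0, 0.02, 0, 0, 0, -0.1], [0, 0, -0.02, 0, 0, 0, -0.1], [0, 0, -0.06, 0, 0, 0, -0.1], [0, 0, -0.1, 0, 0, 0, -0.4]]

```text
time_s: 24.05
ee_pos: [0.5549, 0.3074, 0.1713]
eef_rot: [-3.141, 0.0, 1.578]
force: [-0.4, 0.2, -0.4]
grip_width: 0.0567
grip_force: 0.0
```

Converted, -80 mm / 1000 = -0.08.

Request:
arm_command:
  plan:
    - [[0, 0, -0.08, 0, 0, 0, -0.5], [0, 0, -0.08, 0, 0, 0, -0.5], [0, 0, -0.08, 0, 0, 0, -0.5]]

```text
time_s: 24.35
ee_pos: [0.5562, 0.308, 0.2549]
eef_rot: [3.135, -0.003, 1.578]
force: [-0.6, -0.6, -0.6]
grip_width: 0.0702
grip_force: 0.0
```

```bash
python3 - <<'E'
from m import *
p,d,i=grab('wrist'); _,P=cloud('wrist')
for lo in(.022,.031): print(fit(P,np.array((.5554,.3077)),.055,lo,.05))
E
python3 go.py .6888,.1152,.25,23.4
```

```text
(1050, array([557.3, 317.5]), array([69.1, 25.9]), 89.6, array([35.1, 36.2]))
(995, array([557.5, 316.9]), array([23.4, 68. ]), 0.1, array([35.1, 36.2]))
t 24.4 [0.5556 0.3077 0.2516] [ 1.798e+02 -1.000e-01  9.040e+01] 0.0701 [-0.5 -0.3 -0.1]
[-193.4  131.8    1.8] [ 0.002 -0.003  1.169]
```

The second latch is in place, with its top at 35 mm and about 2 mm off. Last is the round-hole block.

Converted, -193 mm / 1000 = -0.193, 150 mm / 1000 = 0.15, 1.169 rad / 3.1416 = 0.3721.

Request:
arm_command:
  plan:
    - [[-0.193, 0.132, 0, 0, 0, 0.3721, -0.5], [-0.193, 0.132, 0, 0, 0, 0.3721, -0.5], [-0.193, 0.132, 0, 0, 0, 0.3721, -0.5], [-0.193, 0.132, 0, 0, 0, 0.3721, -0.5], [-0.193, 0.132, 0, 0, 0, 0.3721, -0.5], [-0.193, 0.132, 0, 0, 0, 0.3721, -0.5], [-0.193, 0.132, 0, 0, 0, 0.3721, -0.5], [-0.193, 0.132, 0, 0, 0, 0.3721, -0.5], [-0.193, 0.132, 0.04, 0, 0, 0.3721, -0.5], [-0.193, 0.132, 0.08, 0, 0, 0.3721, -0.5], [-0.193, 0.132, 0.12, 0, 0, 0.3721, -0.5], [-0.193, 0.132, 0.15, 0, 0, 0.3721, -0.5]]

```text
time_s: 25.6
ee_pos: [0.6867, 0.1152, 0.0948]
eef_rot: [-3.14, 0.005, 0.409]
force: [-0.5, 0.3, -0.5]
grip_width: 0.0703
grip_force: 0.0
```

Request:
arm_command:
  plan:
    - [[0, 0, 0, 0, 0, 0, -0.5], [0, 0, 0, 0, 0, 0, -0.5], [0, 0, 0, 0, 0, 0, -0.5]]

```text
time_s: 25.9
ee_pos: [0.6892, 0.1155, 0.1017]
eef_rot: [3.141, -0.002, 0.409]
force: [0.3, 0.7, 1.0]
grip_width: 0.0704
grip_force: 0.0
```

```bash
python3 - <<'E'
from m import *
p,d,i=grab('wrist'); _,P=cloud('wrist')
for lo in(.01,.026): print(fit(P,np.array((.6888,.1152)),.06,lo,.05))
E
python3 go.py .6888,.1152,.016,23.4
```

```text
(5868, array([689.4, 115.3]), array([90.1, 50.1]), 23.3, array([34.2, 35.1]))
(5420, array([689.4, 115.2]), array([90.1, 50.1]), 23.4, array([34.2, 35.1]))
t 25.9 [0.6892 0.1155 0.1018] [180.   -0.2  23.4] 0.0701 [ 0.4 -0.2 -0.4]
[-0.8  0.1 85.8] [ 0.001 -0.003  0.   ]
```

Converted, 86 mm / 1000 = 0.086, 84 mm / 1000 = 0.084.

Request:
arm_command:
  plan:
    - [[0, 0, 0.04, 0, 0, 0, -0.5], [0, 0, 0.07, 0, 0, 0, -0.5], [0, 0, 0.084, 0, 0, 0, -0.5], [0, 0, 0.086, 0, 0, 0, -0.5], [0, 0, 0.086, 0, 0, 0, 1], [0, 0, 0.086, 0, 0, 0, 1], [0, 0, 0.086, 0, 0, 0, 1], [0, 0, 0.086, 0, 0, 0, 1], [0, 0, 0.065, 0, 0, 0, 1], [0, 0, 0.025, 0, 0, 0, 1], [0, 0, -0.02, 0, 0, 0, 1], [0, 0, -0.06, 0, 0, 0, 1]]
  squeeze: 25

```text
time_s: 27.15
ee_pos: [0.6884, 0.1154, 0.1623]
eef_rot: [3.141, -0.001, 0.409]
force: [0.6, 0.3, -0.8]
grip_width: 0.0498
grip_force: 25.0
```

Request:
arm_command:
  plan:
    - [[0, 0, 0, 0, 0, 0, 1], [0, 0, 0, 0, 0, 0, 1]]

```text
time_s: 27.35
ee_pos: [0.6886, 0.1155, 0.1603]
eef_rot: [3.141, -0.001, 0.409]
force: [0.6, -0.3, -1.7]
grip_width: 0.0502
grip_force: 25.0
```

```bash
python3 go.py .4834,.307,.16,90.5
```

```text
t 27.4 [0.6886 0.1155 0.1603] [ 1.80e+02 -1.00e-01  2.34e+01] 0.0502 [ 0.6 -0.3 -1.7]
[-1.121e+02 -2.573e+02  1.000e-01] [ 1.000e-03 -1.000e-03 -1.171e+00]
```

Converted, -257 mm / 1000 = -0.257, -112 mm / 1000 = -0.112, -1.171 rad / 3.1416 = -0.3727.

Request:
arm_command:
  plan:
    - [[-0.112, -0.257, 0, 0, 0, -0.3727, 1], [-0.112, -0.257, 0, 0, 0, -0.3727, 1], [-0.112, -0.257, 0, 0, 0, -0.3727, 1], [-0.112, -0.257, 0, 0, 0, -0.3727, 1], [-0.112, -0.257, 0, 0, 0, -0.3727, 1], [-0.112, -0.257, 0, 0, 0, -0.3727, 1], [-0.112, -0.257, 0, 0, 0, -0.3727, 1], [-0.112, -0.257, 0, 0, 0, -0.3727, 1], [-0.112, -0.257, 0, 0, 0, -0.3727, 1], [-0.112, -0.257, 0.04, 0, 0, -0.3727, 1], [-0.112, -0.257, 0.08, 0, 0, -0.3727, 1], [-0.112, -0.257, 0.08, 0, 0, -0.3727, 1]]

```text
time_s: 28.55
ee_pos: [0.4808, 0.3049, 0.0741]
eef_rot: [-3.133, 0.005, 1.576]
force: [-0.1, -0.8, -1.5]
grip_width: 0.0499
grip_force: 25.0
```

Request:
arm_command:
  plan:
    - [[0, 0, 0, 0, 0, 0, 1], [0, 0, 0, 0, 0, 0, 1], [0, 0, 0, 0, 0, 0, 1]]

```text
time_s: 28.85
ee_pos: [0.4843, 0.3071, 0.0815]
eef_rot: [3.139, -0.001, 1.579]
force: [0.1, -0.0, -0.4]
grip_width: 0.05
grip_force: 25.0
```

```bash
python3 go.py .4834,.307,.0215,90.5
```

```text
t 28.9 [0.4843 0.3071 0.0815] [ 1.799e+02 -1.000e-01  9.050e+01] 0.05 [ 0.1 -0.  -0.4]
[-0.2 -1.  60. ] [ 0.002 -0.001 -0.   ]
```

Converted, -90 mm / 1000 = -0.09, 59 mm / 1000 = 0.059.

Request:
arm_command:
  plan:
    - [[0, -0.001, 0.03, 0, 0, 0, 1], [0, -0.001, 0.05, 0, 0, 0, 1], [0, -0.001, 0.059, 0, 0, 0, 1], [0, -0.001, 0.059, 0, 0, 0, 1], [0, -0.001, 0.059, 0, 0, 0, 1], [0, -0.001, 0.059, 0, 0, 0, -0.3], [0, -0.001, 0.059, 0, 0, 0, -0.3], [0, -0.001, 0.059, 0, 0, 0, -0.3], [0, -0.001, 0.03, 0, 0, 0, -0.3], [0, -0.001, -0.01, 0, 0, 0, -0.3], [0, -0.001, -0.05, 0, 0, 0, -0.3], [0, -0.001, -0.09, 0, 0, 0, -0.3]]

```text
time_s: 30.05
ee_pos: [0.4824, 0.3066, 0.1716]
eef_rot: [3.141, -0.0, 1.58]
force: [0.7, -0.6, -0.3]
grip_width: 0.0612
grip_force: 0.0
```

Converted, -100 mm / 1000 = -0.1, -50 mm / 1000 = -0.05.

Request:
arm_command:
  plan:
    - [[-0.05, 0, -0.1, 0, 0, 0, -0.3], [-0.05, 0, -0.1, 0, 0, 0, -0.3], [-0.05, 0, -0.1, 0, 0, 0, -0.3], [-0.05, 0, -0.1, 0, 0, 0, -0.3], [-0.05, 0, -0.1, 0, 0, 0, -0.3], [-0.05, 0, -0.1, 0, 0, 0, -0.3]]

```text
time_s: 30.65
ee_pos: [0.4825, 0.257, 0.2678]
eef_rot: [-3.139, 0.001, 1.58]
force: [-0.6, -0.6, 0.3]
grip_width: 0.0612
grip_force: 0.0
```

```bash
python3 - <<'E'
from tray import *
tray((.514,.307),'w7'); _,P=cloud('wrist')
for c in((.4834,.307),(.5554,.3077)): print(fit(P,np.array(c),.055,.026,.05))
grab('top'); p=load('top')[0]; cv2.imwrite('pics/top1.png',p)
_,S=cloud('top')
for n,c,r in [('sv',(.564,-.008),.04),('jar',(.439,.002),.045),('tape',(.423,.123),.06)]: print(n,fit(S,np.array(c),r,.008,.1))
print(ctrl.get_obs()['ee_pos'])
E
```

```text
z hist (array([   0, 3273,  960,  123,  160, 2581,  565,    7,    6]), array([0.   , 0.003, 0.006, 0.009, 0.012, 0.015, 0.018, 0.021, 0.024,
       0.027]))
walls ((514.5633544921875, 307.07562255859375), (152.1935272216797, 131.32359313964844), 0.5640504360198975) 0.01720702591211301
mask ((514.3951416015625, 307.2132263183594), (151.7385711669922, 130.7547149658203), 0.5667687654495239)
(2397, array([484.7, 304.3]), array([50.1, 89.3]), 0.6, array([39.3, 40.4]))
(1369, array([535.3, 315.5]), array([68.9, 72.6]), 1.6, array([35.4, 39.2]))
sv (92, array([567.7,  -5.4]), array([47.9, 57.6]), 1.0, array([25.8, 36.3]))
jar (394, array([440.1,   1. ]), array([62.5, 58.6]), 48.3, array([56.5, 60.2]))
tape (352, array([424.3, 131.9]), array([94.9, 75.7]), 22.3, array([54.4, 59.4]))
[0.48260934 0.25707558 0.26823775]
```

View pics/w7.png

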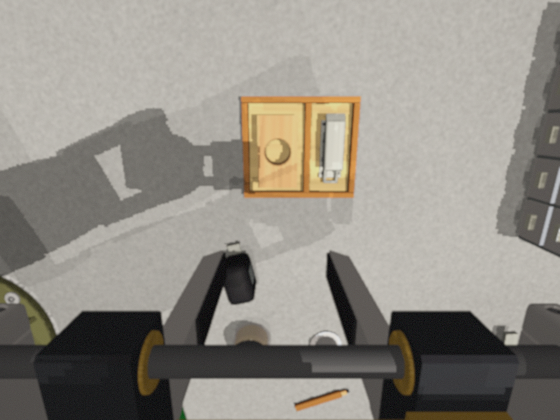

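View pics/top1.png

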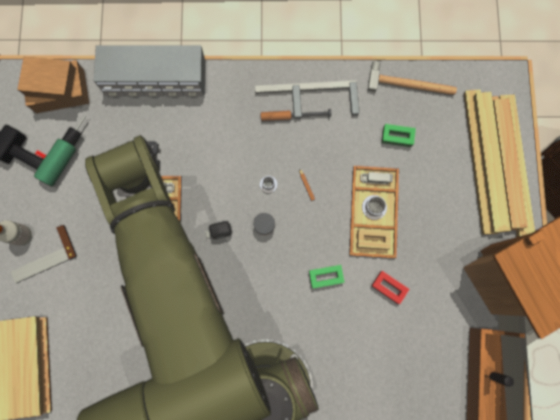

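The wrist view shows the hole block (277,150) and latch (332,147) flat in tray_two. The top view shows tray_three filled at (375,212). The small vent (268,184), jar (264,224) and tape measure (220,230) are where they started. I'll hand in.

```bash
python3 -c "
from station import ctrl
print(ctrl.hand_in())"
```

```text
the job is handed in; nothing more can be done
None
```

Both kits are made up and the job was handed in at about 31 s: every part measured flat and within about 3 mm of its place, and the small vent, jar, tape measure and trays stayed put; the hand-in gave no verdict.

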